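# Clear the tipped vial and hold the feeder dial on its third click

## Robot

A 6-joint arm with a two-finger parallel gripper is mounted at the origin on the work surface. World frame = base frame: x ahead of the robot, y to its left, z up, the work surface at z = 0. Lengths are in m, angles in rad, forces in N, time in s.
With the tool pointing down it reaches from about 0.4 to 0.825 m from the base axis. Payload 7 kg.
Tool frame: the origin (TCP) lies at the very end of the fingers, on their centre line; the grasp point (between the pads) lies 19 mm behind it; z points along the fingers, y is the direction in which the jaws open and shut (so a half turn about z gives the same grasp; the last joint's range is limited). The gripper opens to 88 mm and grips with 3 to 60 N. Pads are 19 mm wide; open, the fingers measure 130 mm over their backs; the gripper's body (78 mm by 193 mm) begins 47 mm behind the grasp point.
Start: joints at [1.524, 0.359, 0.012, 0, -1.224, -0.288], TCP at [0.222, 0.637, 0.227] pointing down, gripper open.
Joint ranges: [-3.07, 3.07], [-1.43, 2.12], [-1.02, 1.25], [-3.03, 1.67], [-3.05, -0], [-3.03, 3.03]. Speed limits (rad/s): [2.39, 2.39, 3.01, 3.14, 3.14, 3.14].

## Interface

Orientations are given as a unit quaternion [w, x, y, z].
In Python, from workcell import r, viewer, workorder gives the robot as it stands.
- The arm moves only by the tool send_rows, never from a script. Its argument "plan" is a list of rows, each a list of 5 numbers: the shift along the tool's x, y, z in cm, then the turn about the tool's z in rad, then the opening, from 0 (shut) to 1 (fully open). A call has 1 to 12 rows; each row shifts and turns the commanded pose from where the row before left it, along the tool's axes as they then stand; what a row does not reach is not made up. A row lasts 1/12 s, in which the tool goes at most 41.7 mm and 7.16 degrees, less where a joint would pass 70% of its speed; a pose out of reach is approached as far as the arm can. A call is refused whole if a number of a shift passes 4.17 or a number of a turn 0.125, either way. A call with a gripper value outside its range is refused whole. The fingers move at their own pace and stop on an object; "grip_force" is the grip in N (left out, the last holds). Time passes only in rows, so rows that do not move let the fingers close. It gives the time, the measured TCP pose, the force and the opening at its end, in the units of the state.
- r.sense(): the state, without advancing time (a new reading comes with each control period).
- viewer.read_camera(name): name is "scene" or "top" or "wrist"; returns the picture (400x640x3 uint8, red, green, blue); there is no depth.
- viewer.get_calibration(name): a dict with "intrinsics" (3x3 intrinsics, pixels), "pose" (4x4, takes a point from camera to world coordinates). Camera axes: x right, y up, looking along -z (the intrinsics and any distortion apply to the point x, -y, -z); pixel columns grow to the right and rows downward; lengths in m; the calibration is good to about 2 mm. A picture is of the moment at which its call begins: read the wrist's pose just before it. get_calibration takes no time and is no camera call; for the wrist camera it gives the pose at the moment of the call.
- workorder.job_done(): hands the job in, once; it reports no verdict.
The state is a dict: "clock": time; "joints": joint angles; "dq": joint speeds; "joint_torque": joint torques, N m; "ee_pos": TCP position; "tool_rot": TCP orientation; "ft_force": force on the tool from outside, world axes, zero at the start; "moment": the same for the moment, N m; "finger_gap": opening from 0.0 (shut) to 1.0 (fully open).
Only numpy, scipy, OpenCV 4.12 (cv2) and the standard library are available. Lean on these libraries where they do the work, as an engineer would, in place of code of your own. Each camera call takes 0.05 s, during which the arm holds its last target. There are 200 camera calls.

## Task

A capped vial has tipped over on the freely turning turntable: lift it off, set it down gently in the open basket and let go of it, leaving the two standing vials upright on the turntable and the jar and spatula where they are. Then turn the spring-return dial on the feeder's control box clockwise past its first two clicks to the third, short of the end stop, and keep holding it there against its spring: the program finishes while the gripper still holds the dial.

Things in the scene. Friction and masses are not known exactly. Their poses are not given: they have to be found in the camera images.
- tipped_vial_mid (a point): Centre of the tipped vial: an amber cylinder with a white cap of the same width, 30 mm in diameter, 50 mm long, about 40 g, lying on its side on the turntable, free to roll. x axis: along the vial, towards the cap.
- turntable_foot: Fixed foot of the turntable; origin at the table top on the spin axis, z up. The aluminium disc on it spins freely and passively, without end stops (almost no friction); it is 262 mm across, its flat surface is 40 mm above the table, and a rim 4 mm thick stands 6 mm above that surface.
- vial_a_mid (a point): Centre of a standing vial (30 mm in diameter, 50 mm high, z axis up the vial), on the turntable on the other side of the spin axis from the tipped one. It must stay upright on the disc; the disc may turn with it.
- vial_b_mid (a point): Centre of the second standing vial, like the first, about 60 mm from it.
- basket: Open perforated plastic basket, fixed to the table: 220 mm along its x, 170 mm along its y, 45 mm high, walls 4 mm, floor 4 mm thick. Origin: centre of its underside, z up.
- control_box: Feeder control box, fixed, 120 x 120 x 55 mm, the dial in the middle of its top. Origin: centre of its underside. With the dial at rest its pointer looks along the box's -x; four tick marks on the top show the rest position and the three clicks, 20 degrees apart, going clockwise seen from above.
- dial_grip (a point): On the dial's vertical axis, 86 mm above the table: the height to grip the dial. The dial is a black bar 50 mm long (point x axis, turning with the dial), 16 mm wide (point y axis), whose top is 8 mm above this point, on a round skirt of 28 mm radius whose top is 22 mm below this point. A white pointer line marks the -x end of the bar.
- dial (a joint): Angle of the dial in rad: 0 at rest, growing clockwise seen from above (the z axis points up, so a grip turns by minus this angle). Clicks (detents) at 0.35, 0.70 and 1.05; end stop at 1.40. A return spring of 0.06 N m at rest rising to 0.14 N m at the third click (detents add or take 0.04 N m) turns it back to 0 from anywhere when released.
- stock_bottle: White jar, 54 mm in diameter, 85 mm high, standing on the table beyond the control box; leave it. Origin: centre of its underside.
- pill_spatula: Spatula 170 mm long lying flat on the table between robot and basket; leave it. Origin at its underside.
There are look-alikes about, which are no part of the job. Leave any green or yellow look-alike of the part that bears tipped_vial_mid alone.

How it is judged:
On the way, in this order (a step that is already met when the one before it is completed fails the run):
1. the gripper has lifted the tipped vial clear of the turntable (height (world z) of tipped_vial_mid above 0.072 m and contact force between the fingers and tipped_vial above 0.3 N), for 0.1 s.
2. the vial rests in the basket, let go (x of tipped_vial_mid in the frame of basket between -0.106 and 0.106 m and y of tipped_vial_mid in the frame of basket between -0.081 and 0.081 m and height (world z) of tipped_vial_mid below 0.04 m and contact force between the fingers and tipped_vial below 0.05 N and linear speed of tipped_vial below 0.05 m/s), for 0.3 s.
3. the gripper holds the dial at the third click (value of joint dial between 0.93 and 1.17 rad and contact force between the fingers and dial above 1 N), for 0.5 s.
At the end, for the whole second after the job is handed in: The fingers hold the dial (more than 1 N) at the third click, 1.05 rad within 0.12 rad; the once tipped vial rests in the basket, released; the two other vials stand upright on the turntable (all of step 2 and all of step 3 and angle between each of vial_a_mid, vial_b_mid's own z axis and vertical below 0.2 rad and height (world z) of vial_a_mid between 0.06 and 0.072 m and height (world z) of vial_b_mid between 0.06 and 0.072 m); the arm keeps its last pose, push and grip.
It fails at once if the vial is let go of more than about 7 cm above the basket's floor (height (world z) of tipped_vial_mid above 0.09 m and contact force between the fingers and tipped_vial below 0.01 N and horizontal distance between tipped_vial_mid and basket below 0.12 m).
It fails at once if a standing vial is knocked over or off the turntable (angle between any of vial_a_mid, vial_b_mid's own z axis and vertical above 0.5 rad or height (world z) of any of vial_a_mid, vial_b_mid below 0.05 m).
It fails at once if the jar or the spatula is pushed away by more than 3 cm, or the jar tipped (distance of any of stock_bottle, pill_spatula from where it was at the start of the episode above 0.03 m or angle between stock_bottle's own z axis and vertical above 0.5 rad).
It also fails if it takes over 51 s, if anything falls off the work surface, if the arm or the gripper's body presses on something with over 40 N, if the wrist force passes 120 N, or if a joint passes its speed limit or range.

## Working session

There is one attempt and no reset: what is moved stays moved. The work goes in short steps, Python scripts to look and compute and a tool call to move; the robot and the scene stay as the last step left them, time stands still between calls to the robot, and variables do not carry over. Pictures are saved under pics/ and viewed, on a budget of 10 in all, crops included, one or two more only if the job needs it, and the job is handed in when it is done.

Besides the shell and the picture viewer there is one more tool, called after "Emit:" as name([rows], argument=value, ...), one row to a line, values as JSON. send_rows: Moves the arm, as the interface text tells. Its arguments: {"type":"object","properties":{"plan":{"type":"array","items":{"type":"array","items":{"type":"number"}}},"grip_force":{"type":"number"}},"required":["plan"]}

```bash
ls; mkdir -p pics; cat > h.py <<'E'
import numpy as np, cv2
from workcell import r, viewer, workorder
def snap(n,f):
    c=viewer.get_calibration(n); im=viewer.read_camera(n); cv2.imwrite('pics/'+f,im[:,:,::-1]); np.savez('pics/'+f+'.npz',K=c['intrinsics'],T=c['pose']); return im,c
def world(K,T,u,v,z):
    d=np.linalg.inv(K)@[u,v,1]; d=T[:3,:3]@[d[0],-d[1],-d[2]]; o=T[:3,3]; return o+d*(z-o[2])/d[2]
def load(f):
    a=np.load('pics/'+f+'.npz'); return a['K'],a['T']
E
python3 - <<'E'
from h import *
for n in ('top','scene'):
    im,c=snap(n,n+'1.png'); print(n,{k:(np.round(v,3).tolist() if k in('intrinsics','pose') else v) for k,v in c.items()})
print(r.sense())
E
```

```text
pics
top {'intrinsics': [[518.036, 0.0, 316.209], [0.0, 518.036, 200.175], [0.0, 0.0, 1.0]], 'pose': [[0.013, 0.996, -0.092, 0.407], [-1.0, 0.014, 0.013, -0.005], [0.014, 0.092, 0.996, 1.31], [0.0, 0.0, 0.0, 1.0]]}
scene {'intrinsics': [[421.207, 0.0, 315.264], [0.0, 421.207, 198.604], [0.0, 0.0, 1.0]], 'pose': [[-0.464, -0.596, 0.656, 1.153], [0.886, -0.312, 0.343, 0.311], [0.0, 0.74, 0.672, 0.725], [0.0, 0.0, 0.0, 1.0]]}
{'clock': 0.1, 'joints': array([ 1.52409589e+00,  3.59334951e-01,  1.11395325e-02, -3.11805714e-04,
       -1.22411596e+00, -2.88067294e-01]), 'dq': array([ 1.07263555e-03, -7.92444652e-04,  3.84544281e-03,  5.43491423e-05,
       -6.85622486e-04, -1.55406608e-03]), 'joint_torque': array([-1.73144112e-03, -5.84163666e+01,  2.93753886e+01,  7.01547682e+00,
        1.02155012e-02, -5.13510838e-05]), 'ee_pos': array([0.22167219, 0.63708605, 0.2256983 ]), 'tool_rot': array([ 7.69664162e-04,  9.86014859e-01, -1.66655643e-01, -5.43220809e-05]), 'ft_force': array([ 0.04475978, -0.28019148,  0.0091685 ]), 'moment': array([ 0.01749833,  0.0198605 , -0.02652111]), 'finger_gap': 1.0025686110784002}
```

View pics/top1.png

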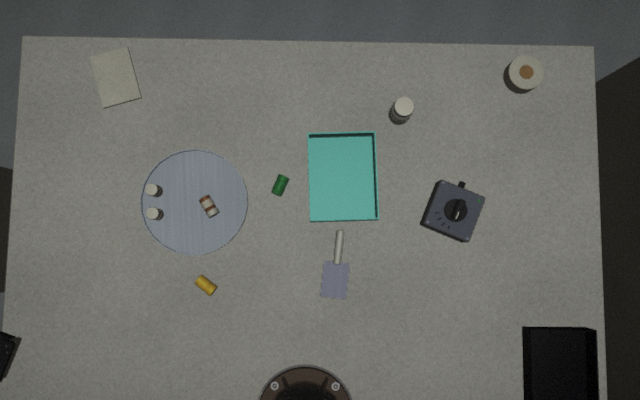

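View pics/scene1.png

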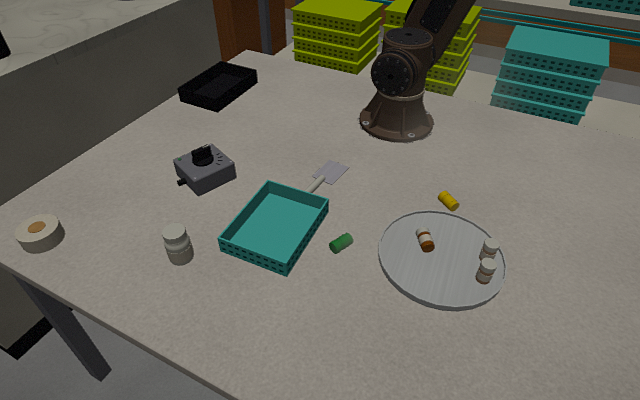

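The top view shows these:
- the turntable, centred near (194,203), with standing vials at (152,190) and (153,214)
- the basket at (343,177)
- the control box at (453,211)
- the jar at (402,109)
- the spatula at (337,265)

There are three lying vials: amber and white at (209,206), green at (280,185) and yellow at (205,285). Only the amber one lies on the disc and has a white cap, so I take it as the target. I'll confirm that in a crop.

```bash
python3 - <<'E'
from h import *
im=cv2.imread('pics/top1.png'); K,T=load('top1.png')
a=cv2.resize(im[180:230,185:235],(400,400),interpolation=cv2.INTER_CUBIC)
b=cv2.resize(im[171:251,413:493],(400,400),interpolation=cv2.INTER_CUBIC)
cv2.imwrite('pics/crop1.png',np.clip(np.hstack([a,b])*1.6,0,255).astype('uint8'))
W=lambda u,v,z:np.round(world(K,T,u,v,z),3)
print('disc',W(194,203,.046),'vial',W(209,206,.055),'a',W(152,190,.09),'b',W(153,214,.09))
print('basket corners top',[W(u,v,.045) for u,v in((308,133),(374,132),(378,219),(310,221))])
print('box',[W(u,v,.055) for u,v in((442,180),(485,197),(467,242),(421,224))],'dial',W(456,209,.09))
print('jar',W(403,104,.085),'spat',W(339,230,0),W(335,299,0))
E
```

```text
disc [0.512 0.276 0.046] vial [0.505 0.238 0.055] a [0.538 0.366 0.09 ] b [0.481 0.362 0.09 ]
basket corners top [array([0.691, 0.001, 0.045]), array([ 0.696, -0.163,  0.045]), array([ 0.479, -0.174,  0.045]), array([ 0.472, -0.007,  0.045])]
box [array([ 0.577, -0.329,  0.055]), array([ 0.536, -0.434,  0.055]), array([ 0.426, -0.389,  0.055]), array([ 0.468, -0.277,  0.055])] dial [ 0.503 -0.353  0.09 ]
jar [ 0.757 -0.229  0.085] spat [ 0.453 -0.081  0.   ] [ 0.281 -0.073  0.   ]
```

View pics/crop1.png

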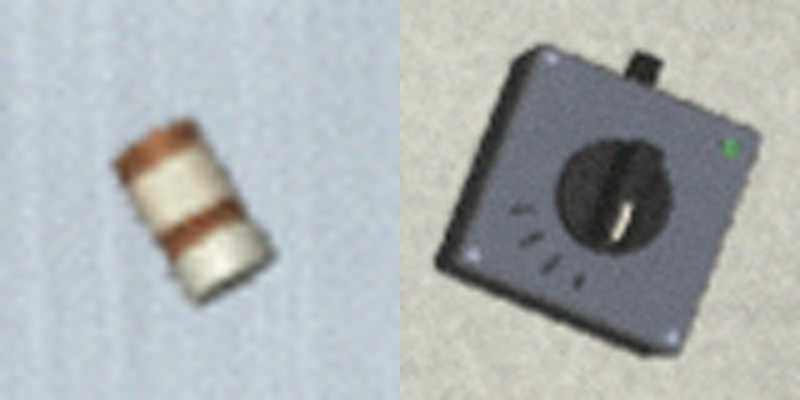

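The crop confirms the amber body and white cap, with the vial's axis about 28° from world x. The dial's pointer is at the rest tick, at box yaw about -21°, and the ticks run clockwise. I'll move above the vial.

Emit:
send_rows([
  [3.3, 2.37, 0, 0, 1],
  [3.3, 2.37, 0, 0, 1],
  [3.3, 2.37, 0, 0, 1],
  [3.3, 2.37, 0, 0, 1],
  [3.3, 2.37, 0, 0, 1],
  [3.3, 2.37, 0, 0, 1],
  [3.3, 2.37, 0, 0, 1],
  [3.3, 2.37, 0, 0, 1],
  [3.3, 2.37, 0, 0, 1],
  [3.3, 2.37, 0, 0, 1],
  [3.3, 2.37, 0, 0, 1],
  [3.3, 2.37, 0, 0, 1],
], grip_force=15)

```text
clock: 1.1
ee_pos: [0.5029, 0.2369, 0.2265]
tool_rot: [-0.0, 0.986, -0.167, -0.0]
ft_force: [1.4, 1.6, -0.4]
finger_gap: 1.0
```

Emit:
send_rows([
  [0, 0, 0, -0.12, 1],
  [0, 0, 0, -0.12, 1],
  [0, 0, 0, -0.12, 1],
  [0, 0, 0, -0.12, 1],
  [0, 0, 0, -0.12, 1],
  [0, 0, 0, -0.12, 1],
  [0, 0, 0, -0.1, 1],
  [0, 0, 0, 0, 1],
  [0, 0, 0, 0, 1],
])

```text
clock: 1.85
ee_pos: [0.5022, 0.2387, 0.2263]
tool_rot: [0.0, 0.971, 0.239, -0.0]
ft_force: [0.2, -0.4, 0.3]
finger_gap: 1.0
```

```bash
cat >> h.py <<'E'
from scipy.spatial.transform import Rotation as Ro
def pose():
    s=r.sense(); w=s['tool_rot']; R=Ro.from_quat([w[1],w[2],w[3],w[0]]).as_matrix(); return np.array(s['ee_pos']),R,s
def to(x,y,z,yaw=None):
    p,R,s=pose(); a=np.degrees(np.arctan2(R[1,0],R[0,0]))
    print('t',round(s['clock'],2),'p',p.round(4),'yaw',a.round(1),'gap',s['finger_gap'],'F',np.round(s['ft_force'],1),'q',np.round(s['joints'],2))
    print('shift cm tool',(R.T@(np.array([x,y,z])-p)*100).round(2),'turn',None if yaw is None else round(np.radians(a-yaw),3))
E
python3 - <<'E'
from h import *
to(.505,.238,.044,28)
im,c=snap('wrist','w1.png'); print(c['pose'].round(3).tolist(),c['intrinsics'].round(1).tolist())
E
```

```text
t 1.85 p [0.5022 0.2387 0.2263] yaw 27.6 gap 0.9996932942513321 F [ 0.2 -0.4  0.3] q [ 0.8   0.16 -0.25 -0.   -1.15  1.26]
shift cm tool [ 0.23  0.19 18.23] turn -0.007
[[0.464, 0.852, 0.242, 0.567], [-0.886, 0.446, 0.126, 0.272], [-0.001, -0.273, 0.962, 0.386], [0.0, 0.0, 0.0, 1.0]] [[304.7, 0.0, 321.5], [0.0, 304.7, 200.4], [0.0, 0.0, 1.0]]
```

View pics/w1.png

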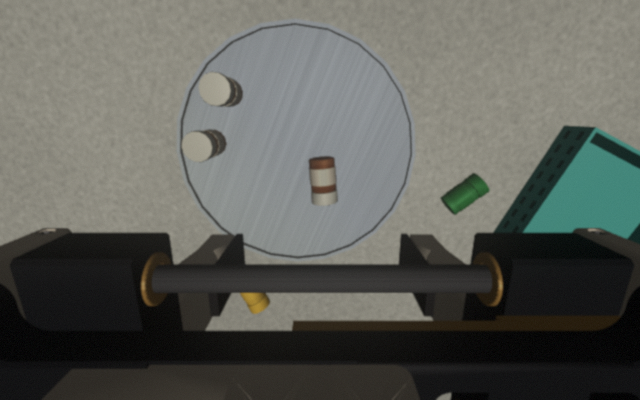

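The wrist view shows the vial lying at (322,181), with its cap end at (324,203). The standing vials are at (220,88) and (205,145).

```bash
python3 - <<'E'
from h import *
K,T=load('w1.png')
a=world(K,T,321.5,159,.057);b=world(K,T,324,204,.057);c=(a+b)/2
print(a,b,c,np.degrees(np.arctan2(*(a-b)[1::-1])),np.linalg.norm(a-b), 'disc',world(K,T,296,140,.046))
K,T=load('top1.png');print(world(K,T,209.3,206.6,.057))
to(c[0],c[1],.044,28)
E
```

```text
[0.52558668 0.25098212 0.057     ] [0.4819987  0.22499521 0.057     ] [0.50379269 0.23798867 0.057     ] 30.803158636033157 0.0507467362571434 disc [0.52970923 0.28472493 0.046     ]
[0.50308439 0.236726   0.057     ]
t 1.9 p [0.5022 0.2386 0.2263] yaw 27.6 gap 0.9969601663504838 F [0.9 1.  0.7] q [ 0.8   0.16 -0.25 -0.   -1.15  1.26]
shift cm tool [ 0.12  0.13 18.23] turn -0.007
```

Emit:
send_rows([
  [0.1, 0.1, 3, -0.04, 1],
  [0, 0, 3, 0, 1],
  [0, 0, 3, 0, 1],
  [0, 0, 3, 0, 1],
  [0, 0, 2.5, 0, 0.8],
  [0, 0, 1.7, 0, 0.6],
  [0, 0, 1.2, 0, 0.5],
  [0, 0, 0.8, 0, 0.45],
  [0, 0, 0, 0, 0.45],
  [0, 0, 0, 0, 0.45],
])

```text
clock: 2.73
ee_pos: [0.5038, 0.2384, 0.0446]
tool_rot: [0.0, 0.966, 0.259, -0.0]
ft_force: [0.8, 0.4, 0.0]
finger_gap: 0.606
```

Emit:
send_rows([
  [0, 0, 0, 0, 0.4],
  [0, 0, 0, 0, 0.36],
  [0, 0, 0, 0, 0.33],
  [0, 0, 0, 0, 0.3],
  [0, 0, 0, 0, 0.2],
  [0, 0, 0, 0, 0.2],
  [0, 0, 0, 0, 0.2],
  [0, 0, 0, 0, 0.2],
])

```text
clock: 3.4
ee_pos: [0.5042, 0.2386, 0.0453]
tool_rot: [-0.0, 0.966, 0.26, 0.001]
ft_force: [-0.9, -0.4, 6.7]
finger_gap: 0.336
```

The gap is 0.336, about 30 mm, so the vial is gripped. I'll lift it.

Emit:
send_rows([
  [0, 0, 0, 0, 0.2],
  [0, 0, -0.5, 0, 0.2],
  [0, 0, -1, 0, 0.2],
  [0, 0, -2, 0, 0.2],
  [0, 0, -2.5, 0, 0.2],
  [0, 0, -2.5, 0, 0.2],
  [0, 0, -2.5, 0, 0.2],
  [0, 0, -1, 0, 0.2],
  [0, 0, 0, 0, 0.2],
  [0, 0, 0, 0, 0.2],
])

```text
clock: 4.23
ee_pos: [0.5036, 0.2384, 0.1651]
tool_rot: [-0.0, 0.966, 0.259, 0.0]
ft_force: [-0.6, -0.1, -0.6]
finger_gap: 0.339
```

```bash
python3 - <<'E'
from h import *
snap('wrist','w2.png')
K,T=load('top1.png')
P=np.mean([world(K,T,u,v,.045) for u,v in((308,133),(374,132),(378,219),(310,221))],0);print(P)
to(P[0]-.0,P[1],.16,-0)
E
```

```text
[ 0.58451806 -0.08596414  0.045     ]
t 4.28 p [0.5032 0.2381 0.1641] yaw 30.1 gap 0.33638951821961477 F [ 0.5  0.  -0.7] q [ 0.79  0.22 -0.34 -0.   -1.02  1.3 ]
shift cm tool [-9.2  32.12  0.41] turn 0.525
```

View pics/w2.png

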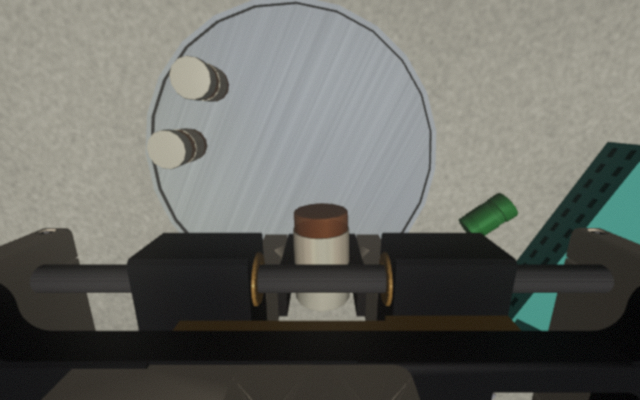

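The vial is held level at (321,255), and both standing vials are still upright. Next is the carry to the basket.

Emit:
send_rows([
  [-0.5, 1.6, 0, 0, 0.2],
  [-0.92, 3.21, 0, 0, 0.2],
  [-0.92, 3.21, 0, 0, 0.2],
  [-0.92, 3.21, 0, 0, 0.2],
  [-0.92, 3.21, 0, 0, 0.2],
  [-0.92, 3.21, 0, 0, 0.2],
  [-0.92, 3.21, 0, 0, 0.2],
  [-0.92, 3.21, 0, 0, 0.2],
  [-0.92, 3.21, 0, 0, 0.2],
  [-0.92, 3.21, 0, 0, 0.2],
  [-0.5, 1.6, 0, 0, 0.2],
])

```text
clock: 5.2
ee_pos: [0.5837, -0.0889, 0.1627]
tool_rot: [-0.0, 0.966, 0.259, -0.002]
ft_force: [1.1, 0.6, 0.3]
finger_gap: 0.34
```

Emit:
send_rows([
  [0, 0, 0, 0.1, 0.2],
  [0, 0, 0, 0.1, 0.2],
  [0, 0, 0, 0.1, 0.2],
  [0, 0, 0, 0.1, 0.2],
  [0, 0, 0, 0.1, 0.2],
  [0, 0, 0, 0, 0.2],
  [0, 0, 0, 0, 0.2],
])

```text
clock: 5.78
ee_pos: [0.5836, -0.0859, 0.1632]
tool_rot: [0.0, 1.0, 0.014, -0.001]
ft_force: [0.6, 0.0, -0.0]
finger_gap: 0.34
```

```bash
python3 - <<'E'
from h import *
to(.5845,-.086,.011,0)
snap('top','t2.png'); im=cv2.imread('pics/t2.png')
cv2.imwrite('pics/t2c.png',cv2.resize(im[100:270,270:510],None,fx=3,fy=3))
E
```

```text
t 5.78 p [ 0.5836 -0.0859  0.1632] yaw 1.6 gap 0.33950196679051364 F [ 0.6  0.  -0. ] q [ 0.18  0.27 -0.27 -0.   -1.04  1.41]
shift cm tool [1.200e-01 1.000e-02 1.522e+01] turn 0.028
```

View pics/t2c.png

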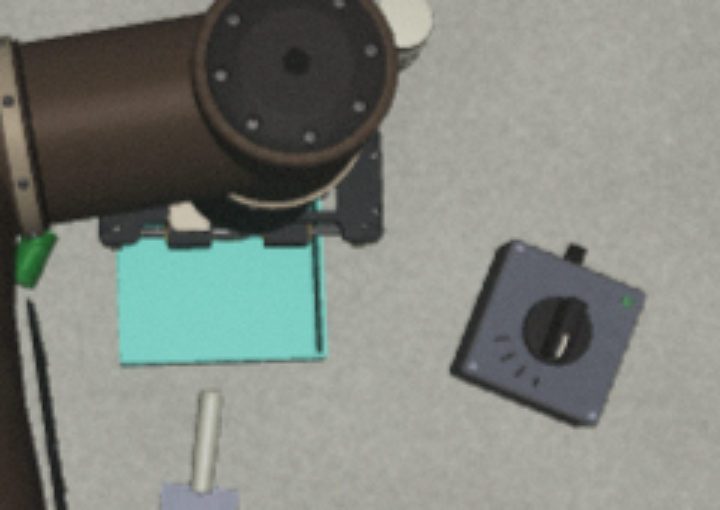

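Emit:
send_rows([
  [0, 0, 1.5, 0.02, 0.2],
  [0, 0, 2.5, 0, 0.2],
  [0, 0, 2.5, 0, 0.2],
  [0, 0, 2.5, 0, 0.2],
  [0, 0, 2.5, 0, 0.2],
  [0, 0, 1.7, 0, 0.2],
  [0, 0, 1, 0, 0.2],
  [0, 0, 0.5, 0, 0.2],
  [0, 0, 0.3, 0, 0.2],
  [0, 0, 0, 0, 0.2],
  [0, 0, 0, 0, 0.2],
])

```text
clock: 6.75
ee_pos: [0.585, -0.0857, 0.0155]
tool_rot: [-0.0, 1.0, 0.003, 0.001]
ft_force: [1.0, -0.2, 0.3]
finger_gap: 0.34
```

Emit:
send_rows([
  [0, 0, 0.2, 0, 0.2],
  [0, 0, 0.1, 0, 0.2],
  [0, 0, 0, 0, 0.2],
])

```text
clock: 7.0
ee_pos: [0.5845, -0.0858, 0.012]
tool_rot: [-0.0, 1.0, 0.003, 0.0]
ft_force: [-0.5, -0.6, -0.6]
finger_gap: 0.337
```

Emit:
send_rows([
  [0, 0, 0.1, 0, 0.2],
  [0, 0, 0.1, 0, 0.2],
  [0, 0, 0.1, 0, 0.2],
  [0, 0, 0, 0, 0.2],
])

```text
clock: 7.33
ee_pos: [0.5845, -0.0858, 0.0093]
tool_rot: [0.0, 1.0, 0.003, 0.0]
ft_force: [-2.2, 0.2, 7.1]
finger_gap: 0.338
```

Contact is 7 N, so the vial is on the floor. I'll open slowly.

Emit:
send_rows([
  [0, 0, -0.1, 0, 0.33],
  [0, 0, 0, 0, 0.36],
  [0, 0, 0, 0, 0.4],
  [0, 0, 0, 0, 0.45],
  [0, 0, 0, 0, 0.5],
  [0, 0, 0, 0, 0.55],
  [0, 0, 0, 0, 0.6],
  [0, 0, 0, 0, 0.6],
  [0, 0, 0, 0, 0.6],
  [0, 0, 0, 0, 0.6],
  [0, 0, 0, 0, 0.6],
])

```text
clock: 8.25
ee_pos: [0.5843, -0.0858, 0.0096]
tool_rot: [-0.0, 1.0, 0.003, 0.0]
ft_force: [0.1, -0.1, 0.1]
finger_gap: 0.595
```

Emit:
send_rows([
  [0, 0, -0.5, 0, 0.6],
  [0, 0, -1.5, 0, 0.6],
  [0, 0, -2.5, 0, 0.6],
  [0, 0, -2.5, 0, 0.6],
  [0, 0, -3, 0, 0.6],
  [0, 0, -3, 0, 0.6],
  [0, 0, -3, 0, 0.6],
  [0, 0, -3, 0, 0.6],
  [0, 0, 0, 0, 0.6],
  [0, 0, 0, 0, 0.6],
])

```text
clock: 9.08
ee_pos: [0.5854, -0.0857, 0.2022]
tool_rot: [-0.0, 1.0, 0.003, 0.002]
ft_force: [0.7, -0.7, -0.8]
finger_gap: 0.6
```

```bash
python3 - <<'E'
from h import *
K,T=load('top1.png')
for u,v in ((413+605/5-80, 171+150/5),(413+212/5,171+197/5)): pass
C=[world(K,T,413+(x-400)/5,171+y/5,.055)[:2] for x,y in((545,45),(760,135),(685,352),(465,245))]
# top-face corners; dial skirt centre & bar ends
sk=world(K,T,413+213/5,171+197/5,.062); print(np.round(C,3),np.mean(C,0),'skirt',sk)
K,T=load('t2.png'); q=lambda x,y,z:world(K,T,270+x/3,100+y/3,z).round(4)
C=np.array([q(*c,.055)[:2] for c in((512,242),(643,293),(590,424),(465,362))]);print(C,C.mean(0),'skirt',q(557,330,.062))
print(np.degrees(np.arctan2(*(C[1]-C[0])[::-1])),np.degrees(np.arctan2(*(C[1]-C[2])[::-1])))
to(.503,-.355,.2,-21)
E
```

```text
[[ 0.577 -0.329]
 [ 0.534 -0.434]
 [ 0.428 -0.396]
 [ 0.478 -0.289]] [ 0.50402808 -0.36232409] skirt [ 0.50191516 -0.35993754  0.062     ]
[[ 0.575  -0.3261]
 [ 0.5347 -0.4328]
 [ 0.4276 -0.388 ]
 [ 0.4764 -0.2869]] [ 0.503425 -0.35845 ] skirt [ 0.5029 -0.3601  0.062 ]
-110.69127359124904 -22.69959000722625
t 9.08 p [ 0.5854 -0.0857  0.2022] yaw 0.3 gap 0.5999230630855438 F [ 0.7 -0.7 -0.8] q [ 0.18  0.24 -0.22  0.   -1.11  1.39]
shift cm tool [-8.38 26.88  0.17] turn 0.372
```

Emit:
send_rows([
  [-0.84, 2.74, 0, 0, 0.6],
  [-0.84, 2.74, 0, 0, 0.6],
  [-0.84, 2.74, 0, 0, 0.6],
  [-0.84, 2.74, 0, 0, 0.6],
  [-0.84, 2.74, 0, 0, 0.6],
  [-0.84, 2.74, 0, 0, 0.6],
  [-0.84, 2.74, 0, 0, 0.6],
  [-0.84, 2.74, 0, 0, 0.6],
  [-0.84, 2.74, 0, 0, 0.6],
  [-0.84, 2.74, 0, 0, 0.6],
])

```text
clock: 9.92
ee_pos: [0.5005, -0.3612, 0.1984]
tool_rot: [-0.0, 1.0, 0.003, -0.001]
ft_force: [1.6, 0.2, 0.2]
finger_gap: 0.6
```

Emit:
send_rows([
  [0, 0, 0, 0.1, 0.6],
  [0, 0, 0, 0.1, 0.6],
  [0, 0, 0, 0.1, 0.6],
  [0, 0, 0, 0.08, 0.6],
  [0, 0, 0, 0, 0.6],
  [0, 0, 0, 0, 0.6],
])

```text
clock: 10.42
ee_pos: [0.5012, -0.3601, 0.1986]
tool_rot: [-0.0, 0.983, -0.185, -0.001]
ft_force: [-0.0, 0.7, -0.3]
finger_gap: 0.605
```

```bash
python3 - <<'E'
from h import *
to(.5025,-.36,.07,-21.5)
im,c=snap('wrist','w3.png'); im2,_=snap('top','t3.png')
a=cv2.resize(im,(640,400))[:,:,::-1]
b=cv2.resize(im2[120:240,130:450],(640,240))[:,:,::-1]
cv2.imwrite('pics/c3.png',cv2.resize(np.vstack([a[:350],b]),None,fx=1,fy=1))
E
```

```text
t 10.42 p [ 0.5012 -0.3601  0.1986] yaw -21.3 gap 0.6049798649279464 F [-0.   0.7 -0.3] q [-0.31  0.28 -0.16 -0.   -1.13  1.51]
shift cm tool [ 0.14 -0.05 12.86] turn 0.003
```

View pics/c3.png

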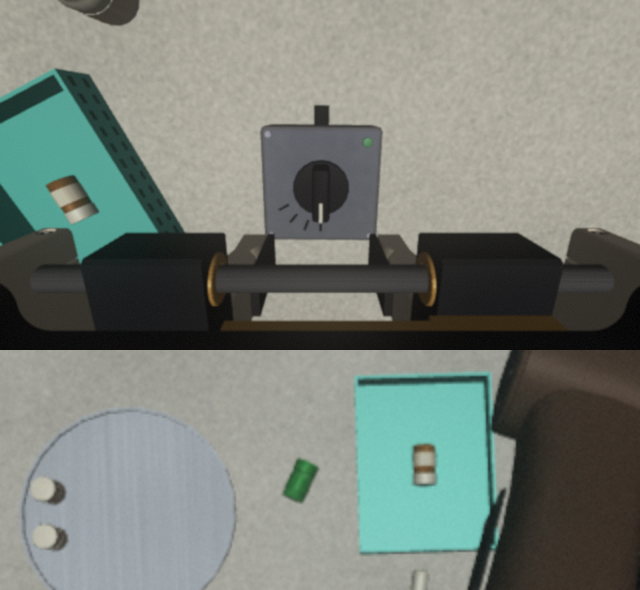

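The vial rests in the basket, both standing vials are upright, and the wrist view shows the dial bar aligned with the tool (skirt centre at (321,187)). I'll check the centre, then grip.

```bash
python3 - <<'E'
from h import *
K,T=load('w3.png'); c=world(K,T,321,187,.063); print(c)
to((c[0]+.5025)/2,(c[1]-.36)/2,.0685,-21.5)
E
```

```text
[ 0.50434233 -0.36095587  0.063     ]
t 10.52 p [ 0.5015 -0.3601  0.199 ] yaw -21.3 gap 0.5995093360086026 F [ 0.3  0.5 -0. ] q [-0.31  0.28 -0.16 -0.   -1.13  1.51]
shift cm tool [ 0.21 -0.03 13.05] turn 0.003
```

Emit:
send_rows([
  [0.2, 0, 2, 0, 0.6],
  [0, 0, 2.5, 0, 0.6],
  [0, 0, 2.5, 0, 0.6],
  [0, 0, 2.5, 0, 0.6],
  [0, 0, 1.5, 0, 0.6],
  [0, 0, 1, 0, 0.6],
  [0, 0, 0.6, 0, 0.6],
  [0, 0, 0.4, 0, 0.6],
  [0, 0, 0, 0, 0.6],
  [0, 0, 0, 0, 0.6],
], grip_force=40)

```text
clock: 11.35
ee_pos: [0.5042, -0.3612, 0.0704]
tool_rot: [0.0, 0.983, -0.186, 0.001]
ft_force: [0.1, 0.5, -0.0]
finger_gap: 0.601
```

Emit:
send_rows([
  [0, 0, 0, 0, 0.5],
  [0, 0, 0, 0, 0.4],
  [0, 0, 0, 0, 0.3],
  [0, 0, 0, 0, 0.2],
  [0, 0, 0, 0, 0.1],
  [0, 0, 0, 0, 0],
  [0, 0, 0, 0, 0],
  [0, 0, 0, 0, 0],
  [0, 0, 0, 0, 0],
  [0, 0, 0, 0, 0],
])

```text
clock: 12.18
ee_pos: [0.5039, -0.3603, 0.0697]
tool_rot: [-0.0, 0.982, -0.186, 0.0]
ft_force: [0.5, 5.8, 2.7]
finger_gap: 0.176
```

The dial is gripped. I'll turn it clockwise, which is positive about tool z.

Emit:
send_rows([
  [0, 0, 0, 0.09, 0],
  [0, 0, 0, 0.09, 0],
  [0, 0, 0, 0.09, 0],
  [0, 0, 0, 0.09, 0],
  [0, 0, 0, 0.09, 0],
  [0, 0, 0, 0.09, 0],
  [0, 0, 0, 0.09, 0],
  [0, 0, 0, 0.09, 0],
  [0, 0, 0, 0.09, 0],
  [0, 0, 0, 0.09, 0],
  [0, 0, 0, 0.09, 0],
  [0, 0, 0, 0.06, 0],
])

```text
clock: 13.18
ee_pos: [0.5039, -0.3603, 0.0697]
tool_rot: [-0.0, 0.755, -0.655, -0.0]
ft_force: [0.1, 5.2, 2.6]
finger_gap: 0.179
```

Emit:
send_rows([
  [0, 0, 0, 0, 0],
  [0, 0, 0, 0, 0],
  [0, 0, 0, 0, 0],
  [0, 0, 0, 0, 0],
  [0, 0, 0, 0, 0],
  [0, 0, 0, 0, 0],
])

```text
clock: 13.68
ee_pos: [0.5039, -0.3603, 0.0697]
tool_rot: [-0.0, 0.757, -0.653, -0.0]
ft_force: [0.5, 5.4, 2.6]
finger_gap: 0.179
```

```bash
python3 - <<'E'
from h import *
p,R,s=pose(); print(s['moment'],s['finger_gap'],s['ft_force'])
to(.5,-.36,.07,-21.5-60.2)
im,c=snap('wrist','w4.png'); im2,_=snap('top','t4.png'); im3,_=snap('scene','s4.png')
f=lambda a:a[:,:,::-1]
a=cv2.resize(f(im3)[110:210,150:310],(640,400),interpolation=cv2.INTER_CUBIC)
cv2.imwrite('pics/c4.png',np.vstack([a, cv2.resize(f(im)[:200],(640,200))]))
E
```

```text
[ 1.97460747 -0.19346032  0.1976193 ] 0.17878670961172738 [0.48020467 5.38223162 2.61461504]
t 13.68 p [ 0.5039 -0.3603  0.0697] yaw -81.6 gap 0.17878670961172738 F [0.5 5.4 2.6] q [-0.31  0.41 -0.31 -0.   -0.86  0.45]
shift cm tool [-0.09  0.38 -0.03] turn 0.002
```

View pics/c4.png

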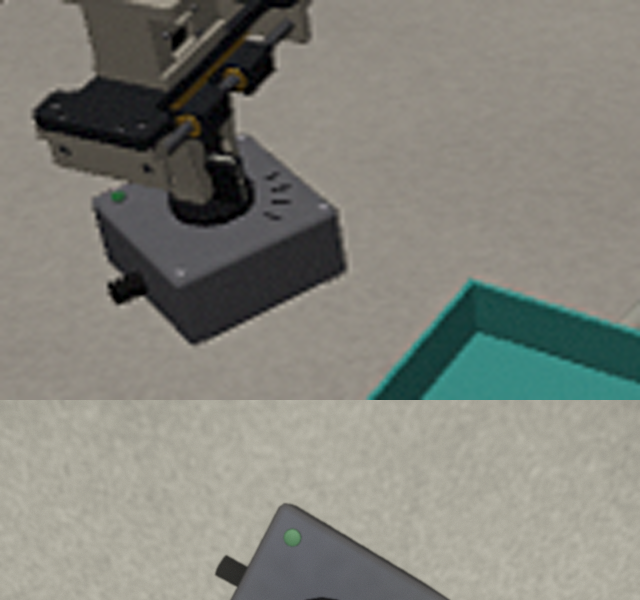

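The fingers hold the dial bar at (228,180) in the crop. As a numeric check, I'll project the expected pointer end for several dial angles onto the scene picture and mark them in an enlarged crop.

```bash
python3 - <<'E'
from h import *
K,T=load('s4.png'); im=cv2.imread('pics/s4.png')
def pr(P):
    d=T[:3,:3].T@(np.array(P)-T[:3,3]); q=K@[d[0],-d[1],-d[2]]; return q[:2]/q[2]
x0,y0,f=182,132,14
a=cv2.resize(im[y0:y0+36,x0:x0+44],None,fx=f,fy=f,interpolation=cv2.INTER_CUBIC)
a=np.clip(a*1.8,0,255).astype('uint8')
for th,c in((.7,(0,0,255)),(1.05,(0,255,0)),(1.4,(255,0,0))):
    y=np.radians(-21.5)-th; u=-np.array([np.cos(y),np.sin(y)])*.025; v=np.array([-np.sin(y),np.cos(y)])*.008
    for s in(1,-1):
        for z in (.094,):
            p=(pr([*(np.array([.5035,-.3605])+u+s*v),z])-[x0,y0]+.5)*f; cv2.circle(a,tuple(int(k) for k in p),4,c,-1)
cv2.imwrite('pics/c5.png',np.vstack([a,cv2.resize(cv2.imread('pics/t4.png')[170:235,135:350][:, :],(616,90))]))
E
```

```text
(no output)
```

View pics/c5.png

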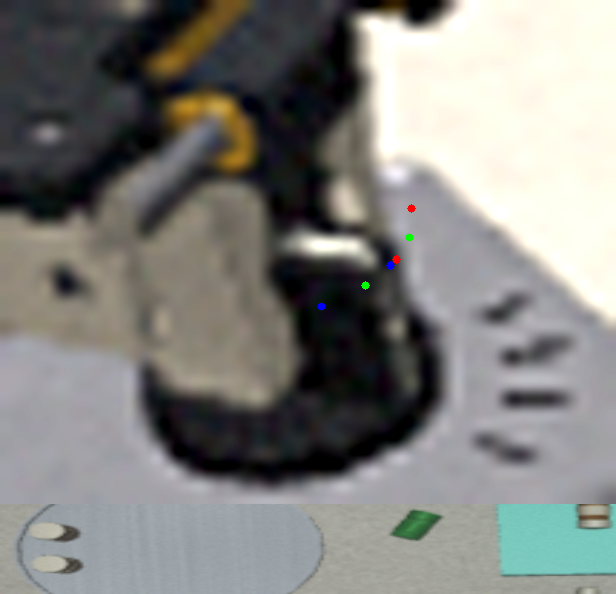

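```bash
python3 - <<'E'
from h import *
K,T=load('s4.png')
def pr(P):
    d=T[:3,:3].T@(np.array(P)-T[:3,3]); q=K@[d[0],-d[1],-d[2]]; return ((q[:2]/q[2]-[182,132]+.5)*14)
c=np.array([.5035,-.3605])
for th in(.7,.9,1.05,1.2,1.4):
    y=np.radians(-21.5)-th; u=-np.array([np.cos(y),np.sin(y)])
    a,b=pr([*(c+u*.008),.094]),pr([*(c+u*.024),.094]); print(th,a.round(),b.round(),'slope deg',np.degrees(np.arctan2(*(b-a)[::-1])).round(1))
t=np.linspace(0,6.28,200);S=np.array([pr([c[0]+.028*np.cos(k),c[1]+.028*np.sin(k),.0595]) for k in t]);print('skirt',S.min(0),S.max(0))
E
```

```text
0.7 [311. 235.] [399. 234.] slope deg -0.4
0.9 [309. 240.] [392. 249.] slope deg 6.6
1.05 [306. 243.] [383. 260.] slope deg 12.4
1.2 [302. 247.] [372. 271.] slope deg 19.1
1.4 [296. 251.] [353. 284.] slope deg 29.8
skirt [148.11600817 297.56491647] [453.05427737 477.97034552]
```

```bash
python3 - <<'E'
from h import *
im=cv2.imread('pics/s4.png').mean(2); print(im[146:153,199:213].round().astype(int))
s=pose()[2]; print(s['moment'],s['clock'])
E
```

```text
[[ 65  55   4   8  11   7  50 108  90  58  79  92  89  88]
 [ 63  60  16   7  10   2  28  84  95  57  69  95  90  90]
 [ 63  60  27  25  55  41  15  36  26  43  60  96  92  89]
 [ 62  60  38  62  96 146 152 137 123  42  24  65  94  92]
 [ 63  60  29  17  26  45  47  52  73  80   9  49  94  90]
 [ 62  59  14   7  11   9  13  14  21  25  27  43  98  91]
 [ 59  60  31   0   1  14  10   8  16  16  36  40  83  93]]
[ 1.98511198 -0.23509384  0.1427416 ] 13.8333
```

The grip kinematics put the dial at about 1.03–1.05 rad. The pointer line's slope in the scene picture, about 7°, suggests 0.9–1.0, though that is a coarse measure. A further 0.06 rad puts both estimates inside 0.93–1.17.

Emit:
send_rows([
  [0, 0, 0, 0.03, 0],
  [0, 0, 0, 0.03, 0],
  [0, 0, 0, 0, 0],
  [0, 0, 0, 0, 0],
  [0, 0, 0, 0, 0],
  [0, 0, 0, 0, 0],
  [0, 0, 0, 0, 0],
  [0, 0, 0, 0, 0],
  [0, 0, 0, 0, 0],
  [0, 0, 0, 0, 0],
])

```text
clock: 14.67
ee_pos: [0.5038, -0.3603, 0.0697]
tool_rot: [-0.0, 0.737, -0.676, -0.0]
ft_force: [-0.2, 4.7, 3.7]
finger_gap: 0.183
```

```bash
python3 - <<'E'
from h import *
A=np.mean([viewer.read_camera('scene')[147:152,202:209].mean(2) for _ in range(6)],0); print(A.round().astype(int))
B=np.clip(A-np.array(12),0,None)[1:4]; cy=(B*np.arange(148,151)[:,None]).sum(0)/B.sum(0); print(cy.round(2), np.degrees(np.arctan(np.polyfit(range(1,6),cy[1:6],1)[0])))
to(.5,-.36,.07,-21.5-60.2); print(pose()[2]['moment'])
E
```

```text
[[  8   7   3  30  89 113  57]
 [ 26  47   2   1  30  69  60]
 [ 79 133 156 132  84  41  12]
 [ 24  39  51  52  85 141 116]
 [ 10  10  12  14  25  43  31]]
[148.98 148.96 149.21 149.25 149.34 149.33 149.37] 5.047342611592067
t 14.97 p [ 0.5039 -0.3603  0.0697] yaw -85.0 gap 0.18158743353324086 F [-0.3  4.5  2.3] q [-0.31  0.41 -0.31 -0.   -0.86  0.39]
shift cm tool [-0.07  0.38 -0.03] turn -0.058
[ 1.98049464 -0.16887784  0.20115407]
```

Leaving out the finger-contaminated pixels in row 148, the line's column centres run from 148.96 to 150.0 over 5 px. That is a slope of about 11.5°, so about 1.03 rad, against about 1.1 from the tool turn. Both are inside the window, so I'm handing in.

```bash
python3 - <<'E'
from h import *
print(workorder.job_done())
E
```

```text
the job is handed in; nothing more can be done
None
```

I handed the job in at about 15 s on the robot's clock, with the gripper still holding the dial at what I measure as the third click. The hand-in reports no verdict.

- **Vial:** I lifted the amber vial off the turntable, set it on the basket floor (about 7 N contact) and let go. The last top pictures showed it lying in the basket and both standing vials upright on the disc. The arm stayed clear of the jar and spatula on every move; I did not measure their positions again.
- **Dial:** I gripped it at 40 N and turned the tool 1.11 rad clockwise from rest. The finger gap stayed at about 16 mm, so there was little slip. The wrist moment of about 0.2 N m roughly fits the spring plus a detent.
- **Disagreement between checks:** after the first 1.05 rad of turn, the pointer line in the scene picture suggested only 0.9–1.0 rad. I added 0.06 rad to bring both estimates into range. My last automatic line fit gave a slope of 5°, spoiled by finger pixels. With those left out, the slope of about 11.5° means about 1.03 rad, against about 1.1 rad from the tool turn. Both are within 0.93–1.17 rad.

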